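# Find the hold-down paddle that binds

## Robot

A 6-joint arm with a two-finger parallel gripper is mounted at the origin on a cart in front of the work surface, level with it; the furniture and walls round the work are solid. World frame = base frame: x ahead of the robot, y to its left, z up, the work surface at z = 0. Lengths are in m, angles in rad, forces in N, time in s.
With the tool pointing down it reaches from about 0.225 to 0.875 m from the base axis. Payload 3.4 kg.
Tool frame: the origin (TCP) lies on the centre line of the jaws, within the pads' length; the fingertips stand 17 mm ahead of it and the grasp point (between the pads) lies 2 mm behind it; z points along the fingers, y is the line along which they close (so a half turn about z gives the same grasp; the last joint's range is limited). The gripper opens to 85 mm and grips with 20 to 120 N. Pads are 22 mm wide; open, the fingers measure 114 mm over their backs; the gripper's body (76 mm by 85 mm) begins 54 mm behind the grasp point. The pads swing forward as they close: fully open they stand 13 mm farther back than shut.
Start: joints at [-1.335, 0.276, 1.505, -0, 1.361, -0.121], TCP at [0.201, -0.539, 0.248] pointing down, gripper open.
Joint ranges: [-2.89, 2.89], [-0.75, 2.08], [0.22, 2.7], [-1.18, 4.32], [0.11, 2.71], [-2.7, 2.7]. Speed limits (rad/s): [2.57, 2.57, 3.14, 3.14, 3.14, 3.14].

## Interface

Orientations are given as a unit quaternion [w, x, y, z].
In Python, from rig import manip gives the robot as it stands.
- The arm moves only by the tool move_arm, never from a script. Its argument "steps" is one flat list of numbers, 7 for each row, row after row: the turn, a rotation vector about the world's x, y, z normalised to -1 to 1, where 1 is 360 degrees, then the shift along the world's x, y, z normalised to -1 to 1, where 1 is 1 m, then the opening, from -1 (shut) to 1 (fully open). A call has exactly 10 rows; each row is the pose to reach, as a shift and turn from the pose commanded when the call began, turning the shorter way round; what a row does not reach only later rows make up. A row lasts 1/10 s, in which the tool goes at most 50 mm and 8.59 degrees, less where a joint would pass 70% of its speed; a pose out of reach is approached as far as the arm can. A call with a number of a shift or a turn outside -1 to 1 is refused whole. A call with a gripper value outside its range is refused whole. The fingers move at their own pace and stop on an object; "squeeze" is the grip in N (left out, the last holds). Time passes only in rows, so rows that repeat a pose let the fingers close, or fill a call up. It gives the time, the measured TCP pose, the force, the opening and the grip force at its end, in the units of the state.
- manip.get_state(): the state, without advancing time (a new reading comes with each control period).
- manip.get_image(name): name is "side" or "top"; returns a dict with "pixels" (420x560x3 uint8, blue, green, red), "fx", "fy", "cx", "cy" (pixels), "R" (3x3) and "t" (3): a world point X has camera coordinates R X + t. Camera axes: x right, y down, z forward; pixel columns grow to the right and rows downward; lengths in m; the calibration is good to about 2 mm. A picture is of the moment at which its call begins. There is no depth.
- manip.sign_off(): hands the job in; it is judged then, once.
The state is a dict: "clock": time; "qpos": joint angles; "qd": joint speeds; "effort": joint torques, N m; "position": TCP position; "ee_rot": TCP orientation; "contact_force": force on the tool from outside, world axes, zero at the start; "moment": the same for the moment, N m; "width": finger opening in m; "gripper_force": force on a finger pad.
Only numpy, scipy, OpenCV 4.12 (cv2) and the standard library are available. Lean on these libraries where they do the work, as an engineer would, in place of code of your own. Each camera call takes 0.05 s, during which the arm holds its last target. There are 200 camera calls.

## Task

Check the three hinged hold-down paddles on the gluing board by swinging each one up by its bar and feeling how it moves: two swing all the way over, so leave those leaning right back on their stops, ready for loading. One binds part of the way up: swing it until you clearly feel it bind with a light push, but do not force it, then lay it back down flat. Move the paddles slowly, without flinging or dropping them, and leave the things around the board alone.

Things in the scene. Friction and masses are not known exactly. Their poses are not given: they have to be found in the camera images.
- paddle_a (a joint): swing of one of three look-alike hold-down paddles, rad: 0 = flat, rubber foot down, bar towards the robot; 1.57 = upright; a sound one goes on over the top to lean on its stop at 1.9. Starts at 0 to 0.12. Its letter tells neither its place nor its health. Hinges stay where left; each drags 1 to 3 N at the bar (a steady drag is no fault), plus 1 N of weight
- paddle_a_bar (a point): middle of this paddle's level bar, 120 mm from the hinge pin and parallel to it; a black grip sleeve, 16 mm thick and 70 mm long, turns freely on it. The bar closes a U of 10 mm side rods, 80 mm apart inside, open for 57 mm between sleeve and plate: pinch the sleeve across from above at its middle. Moves with the paddle; its axes at angle 0 are those of the hinge point
- paddle_a_hinge (a point): middle of this paddle's hinge pin, 63 mm above the bench, on a sprung mount; y along the pin, z up, x level, away from the bar as it lies flat. At swing q the bar's middle is 0.120 cos q along -x and 0.120 sin q along +z from here. Pressed 4 N or more at the bar against a stop or a binding, the mount gives about y: 8 N per further 0.1 rad; past 0.25 rad (over 20 N) it bends
- paddle_b (a joint): swing of one of three look-alike hold-down paddles, rad: 0 = flat, rubber foot down, bar towards the robot; 1.57 = upright; a sound one goes on over the top to lean on its stop at 1.9. Starts at 0 to 0.12. Its letter tells neither its place nor its health. Hinges stay where left; each drags 1 to 3 N at the bar (a steady drag is no fault), plus 1 N of weight
- paddle_b_bar (a point): middle of this paddle's level bar, 120 mm from the hinge pin and parallel to it; a black grip sleeve, 16 mm thick and 70 mm long, turns freely on it. The bar closes a U of 10 mm side rods, 80 mm apart inside, open for 57 mm between sleeve and plate: pinch the sleeve across from above at its middle. Moves with the paddle; its axes at angle 0 are those of the hinge point
- paddle_b_hinge (a point): middle of this paddle's hinge pin, 63 mm above the bench, on a sprung mount; y along the pin, z up, x level, away from the bar as it lies flat. At swing q the bar's middle is 0.120 cos q along -x and 0.120 sin q along +z from here. Pressed 4 N or more at the bar against a stop or a binding, the mount gives about y: 8 N per further 0.1 rad; past 0.25 rad (over 20 N) it bends
- paddle_c (a joint): swing of one of three look-alike hold-down paddles, rad: 0 = flat, rubber foot down, bar towards the robot; 1.57 = upright; a sound one goes on over the top to lean on its stop at 1.9. Starts at 0 to 0.12. Its letter tells neither its place nor its health. Hinges stay where left; each drags 1 to 3 N at the bar (a steady drag is no fault), plus 1 N of weight
- paddle_c_bar (a point): middle of this paddle's level bar, 120 mm from the hinge pin and parallel to it; a black grip sleeve, 16 mm thick and 70 mm long, turns freely on it. The bar closes a U of 10 mm side rods, 80 mm apart inside, open for 57 mm between sleeve and plate: pinch the sleeve across from above at its middle. Moves with the paddle; its axes at angle 0 are those of the hinge point
- paddle_c_hinge (a point): middle of this paddle's hinge pin, 63 mm above the bench, on a sprung mount; y along the pin, z up, x level, away from the bar as it lies flat. At swing q the bar's middle is 0.120 cos q along -x and 0.120 sin q along +z from here. Pressed 4 N or more at the bar against a stop or a binding, the mount gives about y: 8 N per further 0.1 rad; past 0.25 rad (over 20 N) it bends
- board: plywood gluing board 200 x 440 x 18 mm, fixed; origin under its centre. Three paddles stand 140 mm apart along its y, hinges on the far side. Exactly one binds: it swings like the others at first, then somewhere between 0.55 and 0.95 rad it goes no further, and only its mount springs. Pressing it with 8 to 10 N shows this clearly
- kraft_box: small loose kraft box 52 x 68 x 36 mm standing on the bench left of the board, origin under its centre; to be left alone
- label_roll: loose white label roll on end, 66 mm across, 60 mm high, right of the board, origin under its centre; to be left alone
- glue_stick: loose glue stick standing upright, 27 mm across, 92 mm high, at the bench's near edge left of the middle, origin under its centre; to be left alone

How it is judged:
On the way:
1. one paddle has been swung up into its binding and pressed lightly there: its mount has given by 0.015 rad (about 5 N at the bar) (((value of joint paddle_a below 1.4 rad and angle between paddle_a_hinge's own z axis and vertical above 0.015 rad) or (value of joint paddle_b below 1.4 rad and angle between paddle_b_hinge's own z axis and vertical above 0.015 rad) or (value of joint paddle_c below 1.4 rad and angle between paddle_c_hinge's own z axis and vertical above 0.015 rad))), for 0.1 s.
At the end, for the whole second after the job is handed in: two paddles (the sound ones) lean back at 1.75 rad or more (stop at 1.9) and the third, the one that binds, lies within 0.07 rad of flat (((value of joint paddle_a below 0.07 rad and value of joint each of paddle_b, paddle_c above 1.75 rad) or (value of joint each of paddle_a, paddle_c above 1.75 rad and value of joint paddle_b below 0.07 rad) or (value of joint each of paddle_a, paddle_b above 1.75 rad and value of joint paddle_c below 0.07 rad)) and linear speed of each of kraft_box, label_roll, glue_stick below 0.02 m/s); the robot touches nothing.
It fails at once if a paddle was forced (over 20 N at its bar against its binding or stop: the mount gave more than 0.25 rad) (angle between any of paddle_a_hinge, paddle_b_hinge, paddle_c_hinge's own z axis and vertical above 0.25 rad).
It fails at once if a paddle was flung or dropped (faster than 4 rad/s on its way between 0.1 and 1.75 rad) ((value of joint paddle_a between 0.1 and 1.75 rad and (velocity of joint paddle_a above 4 rad/s or velocity of joint paddle_a below -4 rad/s)) or (value of joint paddle_b between 0.1 and 1.75 rad and (velocity of joint paddle_b above 4 rad/s or velocity of joint paddle_b below -4 rad/s)) or (value of joint paddle_c between 0.1 and 1.75 rad and (velocity of joint paddle_c above 4 rad/s or velocity of joint paddle_c below -4 rad/s))).
It fails at once if a bystander was moved by more than 20 mm (distance of any of kraft_box, label_roll, glue_stick from where it was at the start of the episode above 0.02 m).
It also fails if it takes over 67 s, if anything falls off the work surface, if the arm or the gripper's body presses on something with over 40 N, if the wrist force passes 120 N, or if a joint passes its speed limit or range.

## Working session

There is one attempt and no reset: what is moved stays moved. The work goes in short steps, Python scripts to look and compute and a tool call to move; the robot and the scene stay as the last step left them, time stands still between calls to the robot, and variables do not carry over. Pictures are saved under pics/ and viewed, at most 10 in all, crops included, and the job is handed in when it is done.

Besides the shell and the picture viewer there is one more tool, called after ">>>" by a JSON object that holds its "api" and its "payload". move_arm: Moves the arm, as the interface text tells. Scaled input: -1 to 1 covers 1 m each way for a shift and 360 degrees each way for a turn. Its arguments: {"type":"object","properties":{"steps":{"type":"array"},"squeeze":{"type":"number"}},"required":["steps"]}

```bash
mkdir -p pics
python3 - <<'E'
from rig import manip
import cv2,json,numpy as np
for n in("top","side"):
    im=manip.get_image(n); cv2.imwrite(f"pics/{n}0.png",im["pixels"])
    np.savez(f"{n}.npz",**{k:np.array(im[k]) for k in("fx","fy","cx","cy","R","t")})
    R=np.array(im["R"]);print(n,im["fx"],-R.T@np.array(im["t"]),R.tolist())
print(manip.get_state())
E
```

```text
top 454.9687783850796 [0.19298165 0.00868194 1.51397267] [[-0.031979041170973464, -0.9994738740050702, 0.005414435065825882], [-0.9777593345296147, 0.03015990712863514, -0.2075501475359556], [0.20727765114934618, -0.011931269139909668, -0.9782093948387128]]
side 418.39018518308694 [0.03878248 1.08437228 0.66138982] [[-0.9274802642397417, -0.37362669303276325, -0.013544508081875775], [-0.1625866272613187, 0.4356934252936731, -0.8852891210173405], [0.33666889978370107, -0.818886032002786, -0.46484375709389114]]
{'clock': 0.1, 'qpos': array([-1.33504343e+00,  2.76567233e-01,  1.50597623e+00,  1.34788987e-05,
        1.36070462e+00, -1.20980106e-01]), 'qd': array([-0.00142659, -0.00111638, -0.00289741, -0.00103868, -0.00093019,
        0.00015821]), 'effort': array([ 8.47939464e-04, -4.17701411e+01, -2.46403688e+01, -4.00674562e-04,
        5.77265120e-03,  6.49876824e-06]), 'position': array([ 0.20070856, -0.53837982,  0.24751803]), 'ee_rot': array([-8.26731408e-04,  9.84134738e-01,  1.77420777e-01, -4.08943211e-05]), 'contact_force': array([ 0.37030803, -1.46654478, -1.02562172]), 'moment': array([ 0.03201931, -0.03139042, -0.04684075]), 'gripper_force': 0.0, 'width': 0.08576732373181536}
```

View pics/top0.png

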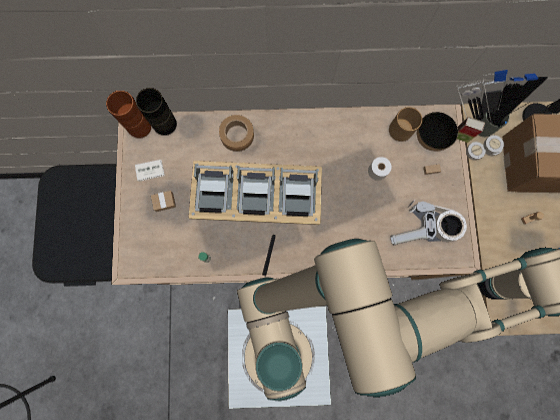

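View pics/side0.png

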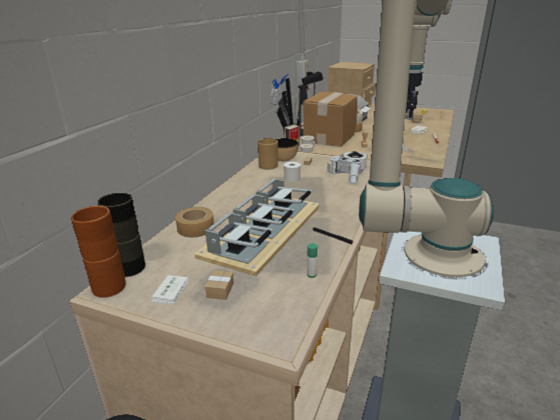

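Run:
```python
import cv2
a=cv2.imread("pics/top0.png")[150:235,180:330]; b=cv2.imread("pics/side0.png")[170:275,190:330]
a=cv2.resize(a,None,fx=5,fy=5,interpolation=cv2.INTER_CUBIC); b=cv2.resize(b,None,fx=5,fy=5,interpolation=cv2.INTER_CUBIC)
cv2.imwrite("pics/topc.png",a);cv2.imwrite("pics/sidec.png",b)
```

```text
(no output)
```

View pics/topc.png

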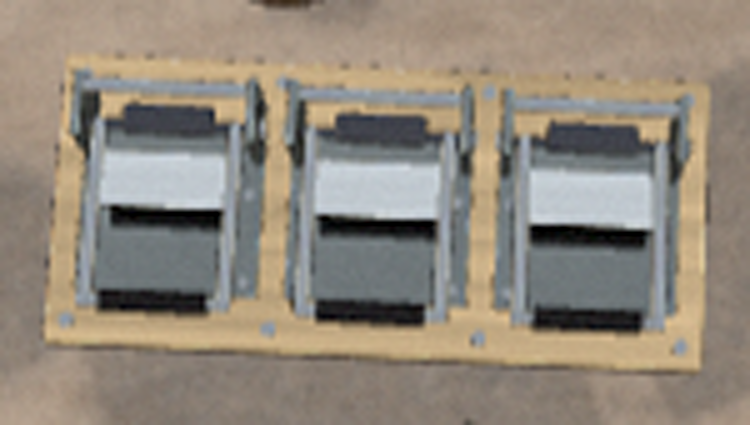

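View pics/sidec.png

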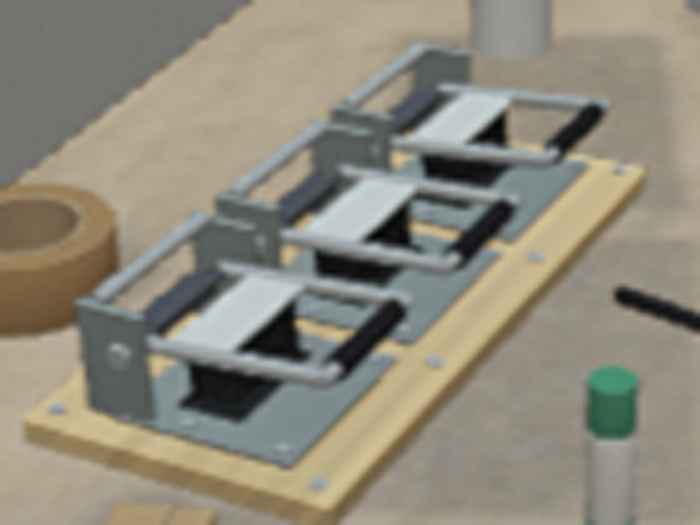

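The top crop shows sleeve centres at about (153,300), (369,311) and (588,320), with board corners at (70,57), (708,85), (697,370) and (47,343). The side crop shows sleeves at (369,340), (482,231) and (579,129). All three paddles lie nearly flat.

```bash
cat > h.py <<'E'
import numpy as np
from scipy.optimize import least_squares
C={n:dict(np.load(n+".npz")) for n in("top","side")}
def proj(n,X):
    c=C[n];p=c["R"]@np.asarray(X)+c["t"];return np.array([c["fx"]*p[0]/p[2]+c["cx"],c["fy"]*p[1]/p[2]+c["cy"]])
def onz(n,uv,z):
    c=C[n];o=-c["R"].T@c["t"];d=c["R"].T@np.array([(uv[0]-c["cx"])/c["fx"],(uv[1]-c["cy"])/c["fy"],1]);return o+d*(z-o[2])/d[2]
def tri(a,b):
    return least_squares(lambda X:np.r_[proj("top",X)-a,proj("side",X)-b],[.5,.1,.07]).x
E
python3 - <<'E'
from h import *
T=lambda p:((np.array(p)+.5)/5-.5)+[180,150]
S=lambda p:((np.array(p)+.5)/5-.5)+[190,170]
for a,b in(((153,300),(369,340)),((369,311),(482,231)),((588,320),(579,129))):
    X=tri(T(a),S(b));print("bar",X.round(4),(proj("top",X)-T(a)).round(1),(proj("side",X)-S(b)).round(1), onz("top",T(a),.066).round(4))
c=[onz("top",T(p),.018) for p in((70,57),(708,85),(697,370),(47,343))]
c=np.array(c);print(c.round(4),c.mean(0).round(4),np.linalg.norm(c[0]-c[1]),np.linalg.norm(c[1]-c[2]))
d=c[0]-c[1]+c[3]-c[2];print("yaw y-axis deg",np.degrees(np.arctan2(-d[0],d[1])))
for p in((166,88),(379,97),(597,106)): pass
E
```

```text
bar [0.4628 0.2053 0.0737] [0.1 0.3] [-0.3 -0.1] [0.4653 0.2067 0.066 ]
bar [0.4517 0.0668 0.0734] [0.1 0.2] [-0.2 -0. ] [0.4537 0.0673 0.066 ]
bar [ 0.4401 -0.0733  0.0801] [0.1 0.3] [-0.3 -0. ] [ 0.4435 -0.0739  0.066 ]
[[ 0.6449  0.2696  0.018 ]
 [ 0.6118 -0.1652  0.018 ]
 [ 0.4158 -0.1476  0.018 ]
 [ 0.4474  0.2837  0.018 ]] [0.53   0.0601 0.018 ] 0.43607547380742107 0.19671302043060476
yaw y-axis deg -4.270220448545771
```

>>> {"api": "move_arm", "payload": {"steps": [0, 0, 0.181, 0.239, 0.466, -0.07, 0.4, 0, 0, 0.181, 0.239, 0.466, -0.07, 0.4, 0, 0, 0.181, 0.239, 0.466, -0.07, 0.4, 0, 0, 0.181, 0.239, 0.466, -0.07, 0.4, 0, 0, 0.181, 0.239, 0.466, -0.07, 0.4, 0, 0, 0.181, 0.239, 0.466, -0.07, 0.4, 0, 0, 0.181, 0.239, 0.466, -0.07, 0.4, 0, 0, 0.181, 0.239, 0.466, -0.07, 0.4, 0, 0, 0.181, 0.239, 0.466, -0.07, 0.4, 0, 0, 0.181, 0.239, 0.466, -0.07, 0.4], "squeeze": 30}}

```text
clock: 1.1
position: [0.4273, -0.0959, 0.1818]
ee_rot: [0.0, 0.734, 0.679, 0.0]
contact_force: [1.0, -1.3, 0.2]
width: 0.0597
gripper_force: 0.0
```

>>> {"api": "move_arm", "payload": {"steps": [0, 0, 0, 0.012, 0.02, -0.02, 0.4, 0, 0, 0, 0.012, 0.02, -0.05, 0.4, 0, 0, 0, 0.012, 0.02, -0.07, 0.4, 0, 0, 0, 0.012, 0.02, -0.07, 0.4, 0, 0, 0, 0.012, 0.02, -0.07, 0.4, 0, 0, 0, 0.012, 0.02, -0.07, 0.4, 0, 0, 0, 0.012, 0.02, -0.07, 0.4, 0, 0, 0, 0.012, 0.02, -0.07, 0.4, 0, 0, 0, 0.012, 0.02, -0.07, 0.4, 0, 0, 0, 0.012, 0.02, -0.07, 0.4]}}

```text
clock: 2.1
position: [0.4391, -0.078, 0.1124]
ee_rot: [0.0, 0.734, 0.679, 0.0]
contact_force: [0.0, -0.6, -0.1]
width: 0.0596
gripper_force: 0.0
```

Run:
```python
from rig import manip
import cv2
im=manip.get_image("side")["pixels"]
cv2.imwrite("pics/s1.png",cv2.resize(im[120:270,200:400],None,fx=4,fy=4,interpolation=cv2.INTER_CUBIC))
print(manip.get_state()["position"])
```

```text
[ 0.43904504 -0.07793134  0.11228772]
```

View pics/s1.png

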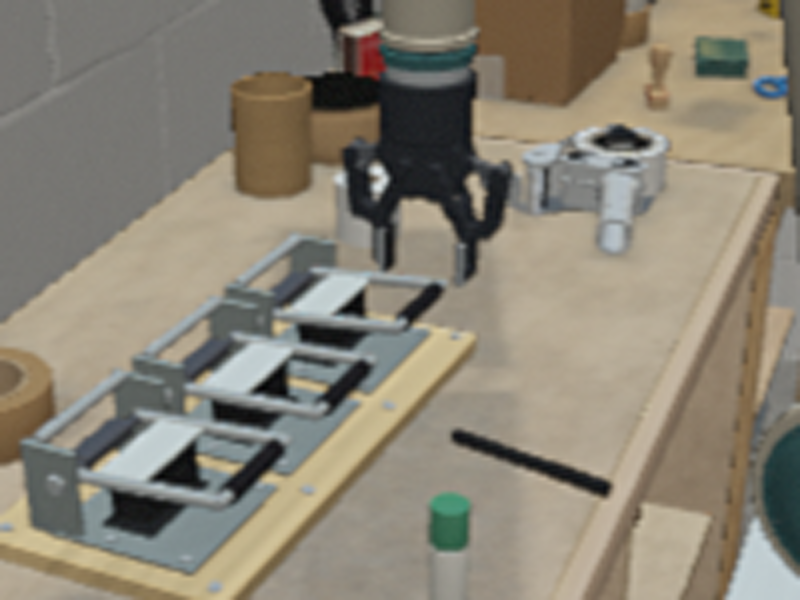

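The picture shows the fingertips at about (383,265) and (463,278), straddling the right sleeve at (422,305). I'll descend and pinch.

>>> {"api": "move_arm", "payload": {"steps": [0, 0, 0, 0.001, 0.004, -0.018, 0.4, 0, 0, 0, 0.001, 0.004, -0.036, 0.4, 0, 0, 0, 0.001, 0.004, -0.036, 0.4, 0, 0, 0, 0.001, 0.004, -0.036, -0.6, 0, 0, 0, 0.001, 0.004, -0.036, -0.8, 0, 0, 0, 0.001, 0.004, -0.036, -1, 0, 0, 0, 0.001, 0.004, -0.036, -1, 0, 0, 0, 0.001, 0.004, -0.036, -1, 0, 0, 0, 0.001, 0.004, -0.036, -1, 0, 0, 0, 0.001, 0.004, -0.036, -1]}}

```text
clock: 3.15
position: [0.4422, -0.0744, 0.0769]
ee_rot: [0.002, 0.734, 0.679, 0.001]
contact_force: [6.9, -0.6, 1.1]
width: 0.0147
gripper_force: 30.7
```

>>> {"api": "move_arm", "payload": {"steps": [0, 0, 0, 0.0032, -0.0001, 0.0059, -1, 0, 0, 0, 0.0043, -0.0001, 0.0118, -1, 0, 0, 0, 0.0056, -0.0002, 0.0177, -1, 0, 0, 0, 0.0073, -0.0004, 0.0235, -1, 0, 0, 0, 0.0092, -0.0005, 0.0291, -1, 0, 0, 0, 0.0114, -0.0007, 0.0347, -1, 0, 0, 0, 0.0138, -0.0009, 0.0402, -1, 0, 0, 0, 0.0166, -0.0011, 0.0455, -1, 0, 0, 0, 0.0166, -0.0011, 0.0455, -1, 0, 0, 0, 0.0166, -0.0011, 0.0455, -1]}}

```text
clock: 4.15
position: [0.456, -0.0748, 0.1221]
ee_rot: [-0.0, 0.734, 0.68, -0.0]
contact_force: [-3.5, -1.0, 4.2]
width: 0.0146
gripper_force: 31.0
```

>>> {"api": "move_arm", "payload": {"steps": [0, 0, 0, -0.0002, 0, 0.0028, -1, 0, 0, 0, 0.0011, -0.0001, 0.0049, -1, 0, 0, 0, 0.0023, -0.0002, 0.0069, -1, 0, 0, 0, 0.003, -0.0003, 0.008, -1, 0, 0, 0, 0.0036, -0.0003, 0.009, -1, 0, 0, 0, 0.0043, -0.0004, 0.01, -1, 0, 0, 0, 0.005, -0.0004, 0.011, -1, 0, 0, 0, 0.0063, -0.0005, 0.0129, -1, 0, 0, 0, 0.007, -0.0006, 0.0139, -1, 0, 0, 0, 0.0077, -0.0006, 0.0149, -1]}}

```text
clock: 5.15
position: [0.4648, -0.0756, 0.1366]
ee_rot: [0.0, 0.734, 0.679, 0.0]
contact_force: [3.1, -0.6, -7.6]
width: 0.0148
gripper_force: 30.1
```

>>> {"api": "move_arm", "payload": {"steps": [0, 0, 0, 0.0014, -0.0001, 0.0005, -1, 0, 0, 0, 0.0022, -0.0001, 0.0014, -1, 0, 0, 0, 0.0029, -0.0002, 0.0024, -1, 0, 0, 0, 0.0037, -0.0003, 0.0033, -1, 0, 0, 0, 0.0044, -0.0003, 0.0042, -1, 0, 0, 0, 0.0052, -0.0004, 0.0051, -1, 0, 0, 0, 0.006, -0.0004, 0.006, -1, 0, 0, 0, 0.0068, -0.0005, 0.0069, -1, 0, 0, 0, 0.0076, -0.0006, 0.0078, -1, 0, 0, 0, 0.0084, -0.0006, 0.0087, -1]}}

```text
clock: 6.15
position: [0.472, -0.076, 0.1452]
ee_rot: [-0.001, 0.734, 0.68, -0.001]
contact_force: [-3.7, -0.1, -1.7]
width: 0.0148
gripper_force: 30.5
```

>>> {"api": "move_arm", "payload": {"steps": [0, 0, 0, 0.001, -0.0001, 0.001, -1, 0, 0, 0, 0.002, -0.0002, 0.0021, -1, 0, 0, 0, 0.003, -0.0002, 0.0031, -1, 0, 0, 0, 0.004, -0.0003, 0.0042, -1, 0, 0, 0, 0.005, -0.0004, 0.0052, -1, 0, 0, 0, 0.0061, -0.0005, 0.0062, -1, 0, 0, 0, 0.0071, -0.0005, 0.0071, -1, 0, 0, 0, 0.0082, -0.0006, 0.0081, -1, 0, 0, 0, 0.0092, -0.0007, 0.0091, -1, 0, 0, 0, 0.0103, -0.0008, 0.01, -1]}}

```text
clock: 7.15
position: [0.4822, -0.0768, 0.1554]
ee_rot: [-0.001, 0.734, 0.68, -0.001]
contact_force: [-5.5, -0.7, 1.3]
width: 0.0146
gripper_force: 30.8
```

>>> {"api": "move_arm", "payload": {"steps": [0, 0, 0, 0.0009, -0.0001, 0.0015, -1, 0, 0, 0, 0.0022, -0.0002, 0.0025, -1, 0, 0, 0, 0.0035, -0.0003, 0.0036, -1, 0, 0, 0, 0.0049, -0.0004, 0.0047, -1, 0, 0, 0, 0.0062, -0.0005, 0.0057, -1, 0, 0, 0, 0.0076, -0.0006, 0.0067, -1, 0, 0, 0, 0.0089, -0.0007, 0.0077, -1, 0, 0, 0, 0.0103, -0.0008, 0.0087, -1, 0, 0, 0, 0.0117, -0.0009, 0.0096, -1, 0, 0, 0, 0.0131, -0.001, 0.0105, -1]}}

```text
clock: 8.15
position: [0.496, -0.0779, 0.166]
ee_rot: [-0.0, 0.734, 0.679, -0.0]
contact_force: [-6.2, 1.1, 2.3]
width: 0.0145
gripper_force: 30.9
```

>>> {"api": "move_arm", "payload": {"steps": [0, 0, 0, 0.0037, -0.0003, 0.0032, -1, 0, 0, 0, 0.0078, -0.0006, 0.0055, -1, 0, 0, 0, 0.0121, -0.001, 0.0077, -1, 0, 0, 0, 0.0165, -0.0013, 0.0097, -1, 0, 0, 0, 0.0209, -0.0016, 0.0115, -1, 0, 0, 0, 0.0254, -0.002, 0.0132, -1, 0, 0, 0, 0.03, -0.0023, 0.0147, -1, 0, 0, 0, 0.0346, -0.0027, 0.0159, -1, 0, 0, 0, 0.0393, -0.0031, 0.017, -1, 0, 0, 0, 0.044, -0.0034, 0.018, -1]}}

```text
clock: 9.15
position: [0.5405, -0.0814, 0.1839]
ee_rot: [0.0, 0.734, 0.679, 0.0]
contact_force: [-3.1, 0.7, -0.5]
width: 0.0148
gripper_force: 30.6
```

>>> {"api": "move_arm", "payload": {"steps": [0, 0, 0, 0.0059, -0.0005, 0.0008, -1, 0, 0, 0, 0.0119, -0.0009, 0.0014, -1, 0, 0, 0, 0.0179, -0.0014, 0.0017, -1, 0, 0, 0, 0.0239, -0.0018, 0.0016, -1, 0, 0, 0, 0.0299, -0.0023, 0.0013, -1, 0, 0, 0, 0.0359, -0.0028, 0.0007, -1, 0, 0, 0, 0.0418, -0.0032, -0.0002, -1, 0, 0, 0, 0.0477, -0.0037, -0.0014, -1, 0, 0, 0, 0.0535, -0.0041, -0.003, -1, 0, 0, 0, 0.0558, -0.0043, -0.0036, -1]}}

```text
clock: 10.15
position: [0.5971, -0.0858, 0.1802]
ee_rot: [0.001, 0.734, 0.679, 0.001]
contact_force: [-1.5, -0.4, 3.6]
width: 0.015
gripper_force: 31.0
```

>>> {"api": "move_arm", "payload": {"steps": [0, 0, 0, 0, 0, 0, 0, 0, 0, 0, 0, 0, 0, 0.4, 0, 0, 0, 0, 0, 0, 0.4, 0, 0, 0, 0, 0, 0.04, 0.4, 0, 0, 0, 0, 0, 0.08, 0.4, 0, 0, 0, -0.03, 0.03, 0.08, 0.4, 0, 0, 0, -0.06, 0.06, 0.08, 0.4, 0, 0, 0, -0.09, 0.09, 0.08, 0.4, 0, 0, 0, -0.12, 0.12, 0.06, 0.4, 0, 0, 0, -0.143, 0.152, 0.03, 0.4]}}

```text
clock: 11.15
position: [0.4524, 0.0673, 0.2113]
ee_rot: [0.002, 0.734, 0.679, 0.002]
contact_force: [1.1, 0.4, -0.5]
width: 0.0597
gripper_force: 0.0
```

>>> {"api": "move_arm", "payload": {"steps": [0, 0, 0, 0, 0, -0.04, 0.4, 0, 0, 0, 0, 0, -0.08, 0.4, 0, 0, 0, 0, 0, -0.12, 0.4, 0, 0, 0, 0, 0, -0.138, 0.4, 0, 0, 0, 0, 0, -0.138, 0.2, 0, 0, 0, 0, 0, -0.138, -0.6, 0, 0, 0, 0, 0, -0.138, -0.8, 0, 0, 0, 0, 0, -0.138, -1, 0, 0, 0, 0, 0, -0.138, -1, 0, 0, 0, 0, 0, -0.138, -1]}}

```text
clock: 12.15
position: [0.4527, 0.0664, 0.0726]
ee_rot: [0.0, 0.734, 0.679, 0.0]
contact_force: [-2.4, 0.8, 0.3]
width: 0.0146
gripper_force: 30.2
```

Run:
```python
from rig import manip
import cv2
im=manip.get_image("side")["pixels"]
cv2.imwrite("pics/s2.png",cv2.resize(im[120:270,200:400],None,fx=4,fy=4,interpolation=cv2.INTER_CUBIC))
```

```text
(no output)
```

View pics/s2.png

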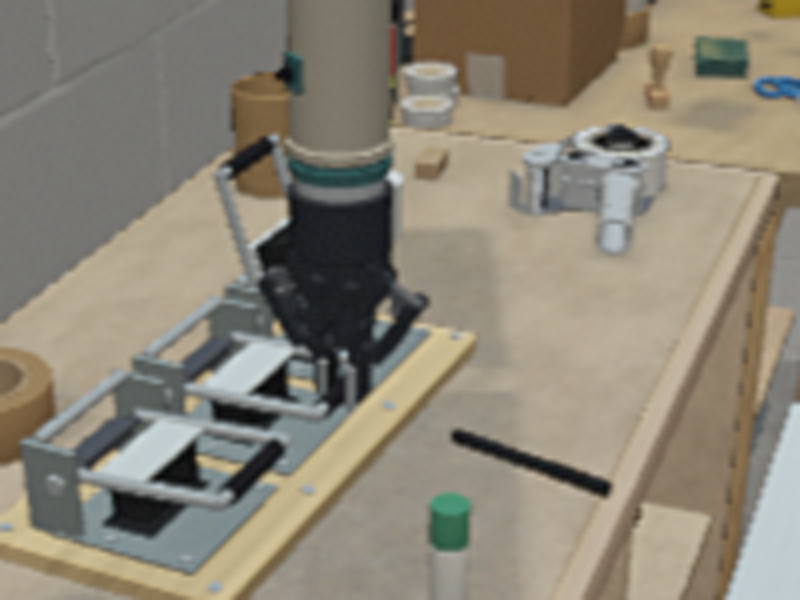

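The picture shows the right paddle leaning back, with its sleeve at about (250,157), and the middle sleeve pinched at about (338,400). Next I'll swing the middle one.

>>> {"api": "move_arm", "payload": {"steps": [0, 0, 0, 0.0003, 0, 0.0066, -1, 0, 0, 0, 0.0012, -0.0001, 0.0131, -1, 0, 0, 0, 0.0025, -0.0002, 0.0196, -1, 0, 0, 0, 0.0042, -0.0003, 0.026, -1, 0, 0, 0, 0.0062, -0.0005, 0.0323, -1, 0, 0, 0, 0.0085, -0.0007, 0.0384, -1, 0, 0, 0, 0.0112, -0.0009, 0.0445, -1, 0, 0, 0, 0.0142, -0.0011, 0.0503, -1, 0, 0, 0, 0.0142, -0.0011, 0.0503, -1, 0, 0, 0, 0.0142, -0.0011, 0.0503, -1]}}

```text
clock: 13.2
position: [0.4659, 0.0654, 0.123]
ee_rot: [-0.001, 0.734, 0.679, -0.001]
contact_force: [-7.0, 1.8, 3.9]
width: 0.0149
gripper_force: 30.6
```

>>> {"api": "move_arm", "payload": {"steps": [0, 0, 0, -0.0002, 0, 0.0018, -1, 0, 0, 0, 0.0005, -0.0001, 0.003, -1, 0, 0, 0, 0.0012, -0.0002, 0.0043, -1, 0, 0, 0, 0.002, -0.0002, 0.0055, -1, 0, 0, 0, 0.0027, -0.0003, 0.0067, -1, 0, 0, 0, 0.0035, -0.0003, 0.008, -1, 0, 0, 0, 0.0043, -0.0004, 0.0092, -1, 0, 0, 0, 0.0051, -0.0005, 0.0104, -1, 0, 0, 0, 0.0059, -0.0005, 0.0116, -1, 0, 0, 0, 0.0067, -0.0006, 0.0127, -1]}}

```text
clock: 14.2
position: [0.473, 0.0648, 0.1353]
ee_rot: [-0.001, 0.734, 0.679, -0.001]
contact_force: [-6.7, 0.9, 1.9]
width: 0.015
gripper_force: 30.5
```

>>> {"api": "move_arm", "payload": {"steps": [0, 0, 0, 0.0002, -0.0001, 0.0017, -1, 0, 0, 0, 0.001, -0.0001, 0.0028, -1, 0, 0, 0, 0.0019, -0.0002, 0.004, -1, 0, 0, 0, 0.0028, -0.0003, 0.0051, -1, 0, 0, 0, 0.0037, -0.0003, 0.0063, -1, 0, 0, 0, 0.0046, -0.0004, 0.0074, -1, 0, 0, 0, 0.0056, -0.0005, 0.0085, -1, 0, 0, 0, 0.0065, -0.0005, 0.0096, -1, 0, 0, 0, 0.0075, -0.0006, 0.0107, -1, 0, 0, 0, 0.0085, -0.0007, 0.0117, -1]}}

```text
clock: 15.2
position: [0.482, 0.064, 0.1469]
ee_rot: [-0.0, 0.734, 0.679, -0.0]
contact_force: [-4.8, 1.7, 2.8]
width: 0.0146
gripper_force: 30.5
```

>>> {"api": "move_arm", "payload": {"steps": [0, 0, 0, 0.0005, -0.0001, 0.0015, -1, 0, 0, 0, 0.0015, -0.0002, 0.0026, -1, 0, 0, 0, 0.0025, -0.0002, 0.0036, -1, 0, 0, 0, 0.0035, -0.0003, 0.0047, -1, 0, 0, 0, 0.0045, -0.0004, 0.0057, -1, 0, 0, 0, 0.0056, -0.0005, 0.0067, -1, 0, 0, 0, 0.0066, -0.0005, 0.0076, -1, 0, 0, 0, 0.0077, -0.0006, 0.0086, -1, 0, 0, 0, 0.0087, -0.0007, 0.0096, -1, 0, 0, 0, 0.0098, -0.0008, 0.0105, -1]}}

```text
clock: 16.2
position: [0.4921, 0.0632, 0.1574]
ee_rot: [-0.0, 0.734, 0.679, -0.0]
contact_force: [-3.6, 1.3, 2.7]
width: 0.0149
gripper_force: 30.5
```

>>> {"api": "move_arm", "payload": {"steps": [0, 0, 0, 0.0009, -0.0001, 0.0015, -1, 0, 0, 0, 0.0022, -0.0002, 0.0025, -1, 0, 0, 0, 0.0035, -0.0003, 0.0036, -1, 0, 0, 0, 0.0049, -0.0004, 0.0047, -1, 0, 0, 0, 0.0062, -0.0005, 0.0057, -1, 0, 0, 0, 0.0076, -0.0006, 0.0067, -1, 0, 0, 0, 0.0089, -0.0007, 0.0077, -1, 0, 0, 0, 0.0103, -0.0008, 0.0087, -1, 0, 0, 0, 0.0117, -0.0009, 0.0096, -1, 0, 0, 0, 0.0131, -0.001, 0.0105, -1]}}

```text
clock: 17.2
position: [0.5053, 0.0621, 0.1679]
ee_rot: [0.0, 0.734, 0.679, 0.0]
contact_force: [-2.3, 1.5, -0.5]
width: 0.0153
gripper_force: 30.3
```

>>> {"api": "move_arm", "payload": {"steps": [0, 0, 0, 0.004, -0.0003, 0.0026, -1, 0, 0, 0, 0.0081, -0.0006, 0.005, -1, 0, 0, 0, 0.0124, -0.001, 0.0072, -1, 0, 0, 0, 0.0168, -0.0013, 0.0092, -1, 0, 0, 0, 0.0212, -0.0016, 0.011, -1, 0, 0, 0, 0.0257, -0.002, 0.0127, -1, 0, 0, 0, 0.0303, -0.0023, 0.0142, -1, 0, 0, 0, 0.0349, -0.0027, 0.0154, -1, 0, 0, 0, 0.0396, -0.0031, 0.0165, -1, 0, 0, 0, 0.0443, -0.0034, 0.0175, -1]}}

```text
clock: 18.2
position: [0.5507, 0.0587, 0.1863]
ee_rot: [0.001, 0.734, 0.679, 0.001]
contact_force: [-2.5, 1.2, 5.6]
width: 0.0149
gripper_force: 30.7
```

>>> {"api": "move_arm", "payload": {"steps": [0, 0, 0, 0.0059, -0.0005, 0.0014, -1, 0, 0, 0, 0.0119, -0.0009, 0.002, -1, 0, 0, 0, 0.0179, -0.0014, 0.0023, -1, 0, 0, 0, 0.0239, -0.0018, 0.0022, -1, 0, 0, 0, 0.0299, -0.0023, 0.0019, -1, 0, 0, 0, 0.0359, -0.0028, 0.0013, -1, 0, 0, 0, 0.0418, -0.0032, 0.0004, -1, 0, 0, 0, 0.0477, -0.0037, -0.0008, -1, 0, 0, 0, 0.0535, -0.0041, -0.0024, -1, 0, 0, 0, 0.0558, -0.0043, -0.003, -1]}}

```text
clock: 19.2
position: [0.6078, 0.0542, 0.1829]
ee_rot: [0.002, 0.734, 0.679, 0.002]
contact_force: [0.5, 0.7, 4.8]
width: 0.0149
gripper_force: 30.8
```

>>> {"api": "move_arm", "payload": {"steps": [0, 0, 0, 0, 0, 0, 0, 0, 0, 0, 0, 0, 0, 0.4, 0, 0, 0, 0, 0, 0, 0.4, 0, 0, 0, 0, 0, 0.04, 0.4, 0, 0, 0, 0, 0, 0.08, 0.4, 0, 0, 0, -0.03, 0.03, 0.08, 0.4, 0, 0, 0, -0.06, 0.06, 0.08, 0.4, 0, 0, 0, -0.09, 0.09, 0.08, 0.4, 0, 0, 0, -0.12, 0.12, 0.06, 0.4, 0, 0, 0, -0.144, 0.151, 0.03, 0.4]}}

```text
clock: 20.2
position: [0.4607, 0.2065, 0.2134]
ee_rot: [0.001, 0.734, 0.679, 0.002]
contact_force: [1.1, -0.3, -0.1]
width: 0.0598
gripper_force: 0.0
```

>>> {"api": "move_arm", "payload": {"steps": [0, 0, 0, 0, 0, -0.04, 0.4, 0, 0, 0, 0, 0, -0.08, 0.4, 0, 0, 0, 0, 0, -0.12, 0.4, 0, 0, 0, 0, 0, -0.14, 0.4, 0, 0, 0, 0, 0, -0.14, 0.2, 0, 0, 0, 0, 0, -0.14, -0.6, 0, 0, 0, 0, 0, -0.14, -0.8, 0, 0, 0, 0, 0, -0.14, -1, 0, 0, 0, 0, 0, -0.14, -1, 0, 0, 0, 0, 0, -0.14, -1]}}

```text
clock: 21.2
position: [0.4633, 0.2058, 0.0735]
ee_rot: [0.001, 0.734, 0.68, 0.002]
contact_force: [3.7, -0.2, -1.1]
width: 0.0149
gripper_force: 30.0
```

>>> {"api": "move_arm", "payload": {"steps": [0, 0, 0, 0.0006, 0, 0.0066, -1, 0, 0, 0, 0.0014, -0.0001, 0.0131, -1, 0, 0, 0, 0.0026, -0.0002, 0.0196, -1, 0, 0, 0, 0.0042, -0.0003, 0.026, -1, 0, 0, 0, 0.0062, -0.0005, 0.0323, -1, 0, 0, 0, 0.0085, -0.0007, 0.0385, -1, 0, 0, 0, 0.0111, -0.0009, 0.0446, -1, 0, 0, 0, 0.014, -0.0011, 0.0505, -1, 0, 0, 0, 0.014, -0.0011, 0.0505, -1, 0, 0, 0, 0.014, -0.0011, 0.0505, -1]}}

```text
clock: 22.2
position: [0.4778, 0.2045, 0.1234]
ee_rot: [0.002, 0.734, 0.679, 0.002]
contact_force: [6.0, 1.0, -3.1]
width: 0.0149
gripper_force: 29.8
```

>>> {"api": "move_arm", "payload": {"steps": [0, 0, 0, 0.0014, 0, 0.0009, -1, 0, 0, 0, 0.0021, -0.0001, 0.0021, -1, 0, 0, 0, 0.0028, -0.0002, 0.0034, -1, 0, 0, 0, 0.0036, -0.0002, 0.0046, -1, 0, 0, 0, 0.0043, -0.0003, 0.0058, -1, 0, 0, 0, 0.0051, -0.0003, 0.0071, -1, 0, 0, 0, 0.0059, -0.0004, 0.0083, -1, 0, 0, 0, 0.0067, -0.0005, 0.0095, -1, 0, 0, 0, 0.0075, -0.0005, 0.0107, -1, 0, 0, 0, 0.0083, -0.0006, 0.0118, -1]}}

```text
clock: 23.2
position: [0.4845, 0.2038, 0.1343]
ee_rot: [0.0, 0.734, 0.679, 0.001]
contact_force: [5.6, -0.1, -5.5]
width: 0.015
gripper_force: 29.6
```

>>> {"api": "move_arm", "payload": {"steps": [0, 0, 0, 0.0016, -0.0001, 0.0006, -1, 0, 0, 0, 0.0024, -0.0001, 0.0017, -1, 0, 0, 0, 0.0033, -0.0002, 0.0029, -1, 0, 0, 0, 0.0042, -0.0003, 0.004, -1, 0, 0, 0, 0.0051, -0.0003, 0.0052, -1, 0, 0, 0, 0.006, -0.0004, 0.0063, -1, 0, 0, 0, 0.007, -0.0005, 0.0074, -1, 0, 0, 0, 0.0079, -0.0005, 0.0085, -1, 0, 0, 0, 0.0089, -0.0006, 0.0096, -1, 0, 0, 0, 0.0099, -0.0007, 0.0106, -1]}}

```text
clock: 24.2
position: [0.4932, 0.2031, 0.1452]
ee_rot: [-0.0, 0.734, 0.679, -0.0]
contact_force: [1.2, 1.3, -3.2]
width: 0.0148
gripper_force: 29.8
```

>>> {"api": "move_arm", "payload": {"steps": [0, 0, 0, 0.0012, -0.0001, 0.0008, -1, 0, 0, 0, 0.0022, -0.0002, 0.0019, -1, 0, 0, 0, 0.0032, -0.0002, 0.0029, -1, 0, 0, 0, 0.0042, -0.0003, 0.004, -1, 0, 0, 0, 0.0052, -0.0004, 0.005, -1, 0, 0, 0, 0.0063, -0.0005, 0.006, -1, 0, 0, 0, 0.0073, -0.0005, 0.0069, -1, 0, 0, 0, 0.0084, -0.0006, 0.0079, -1, 0, 0, 0, 0.0094, -0.0007, 0.0089, -1, 0, 0, 0, 0.0105, -0.0008, 0.0098, -1]}}

```text
clock: 25.2
position: [0.502, 0.2022, 0.1541]
ee_rot: [-0.001, 0.734, 0.679, -0.002]
contact_force: [-5.4, 1.7, -7.3]
width: 0.015
gripper_force: 29.6
```

The tangential force has jumped to about 9 N, so this one binds. I'll nudge it slightly further to confirm.

>>> {"api": "move_arm", "payload": {"steps": [0, 0, 0, 0.0005, 0, 0.0004, -1, 0, 0, 0, 0.001, -0.0001, 0.0008, -1, 0, 0, 0, 0.0014, -0.0001, 0.0011, -1, 0, 0, 0, 0.0019, -0.0001, 0.0015, -1, 0, 0, 0, 0.0019, -0.0001, 0.0015, -1, 0, 0, 0, 0.0019, -0.0001, 0.0015, -1, 0, 0, 0, 0.0019, -0.0001, 0.0015, -1, 0, 0, 0, 0.0019, -0.0001, 0.0015, -1, 0, 0, 0, 0.0019, -0.0001, 0.0015, -1, 0, 0, 0, 0.0019, -0.0001, 0.0015, -1]}}

```text
clock: 26.2
position: [0.5031, 0.202, 0.1552]
ee_rot: [-0.002, 0.734, 0.679, -0.003]
contact_force: [-5.7, 2.1, -6.8]
width: 0.0148
gripper_force: 29.6
```

>>> {"api": "move_arm", "payload": {"steps": [0, 0, 0, 0.0006, 0, 0.0005, -1, 0, 0, 0, 0.0012, -0.0001, 0.001, -1, 0, 0, 0, 0.0018, -0.0001, 0.0016, -1, 0, 0, 0, 0.0018, -0.0001, 0.0016, -1, 0, 0, 0, 0.0018, -0.0001, 0.0016, -1, 0, 0, 0, 0.0018, -0.0001, 0.0016, -1, 0, 0, 0, 0.0018, -0.0001, 0.0016, -1, 0, 0, 0, 0.0018, -0.0001, 0.0016, -1, 0, 0, 0, 0.0018, -0.0001, 0.0016, -1, 0, 0, 0, 0.0018, -0.0001, 0.0016, -1]}}

```text
clock: 27.2
position: [0.5045, 0.2019, 0.1564]
ee_rot: [-0.002, 0.734, 0.679, -0.003]
contact_force: [-6.9, 1.9, -8.9]
width: 0.015
gripper_force: 29.5
```

>>> {"api": "move_arm", "payload": {"steps": [0, 0, 0, -0.0046, 0.0004, -0.0038, -1, 0, 0, 0, -0.0092, 0.0007, -0.0077, -1, 0, 0, 0, -0.0117, 0.0009, -0.0103, -1, 0, 0, 0, -0.0142, 0.0011, -0.0129, -1, 0, 0, 0, -0.0166, 0.0013, -0.0156, -1, 0, 0, 0, -0.0189, 0.0014, -0.0183, -1, 0, 0, 0, -0.0233, 0.0018, -0.0241, -1, 0, 0, 0, -0.0273, 0.0021, -0.0301, -1, 0, 0, 0, -0.0309, 0.0024, -0.0363, -1, 0, 0, 0, -0.0309, 0.0024, -0.0363, -1]}}

```text
clock: 28.2
position: [0.4765, 0.2044, 0.1206]
ee_rot: [0.0, 0.734, 0.68, -0.0]
contact_force: [-1.0, 1.6, -1.1]
width: 0.0144
gripper_force: 30.2
```

>>> {"api": "move_arm", "payload": {"steps": [0, 0, 0, -0.0035, 0.0003, -0.0076, -1, 0, 0, 0, -0.0065, 0.0005, -0.0155, -1, 0, 0, 0, -0.009, 0.0007, -0.0235, -1, 0, 0, 0, -0.0106, 0.0008, -0.0305, -1, 0, 0, 0, -0.0117, 0.0009, -0.0364, -1, 0, 0, 0, -0.0124, 0.001, -0.0424, -1, 0, 0, 0, -0.0128, 0.001, -0.0471, -1, 0, 0, 0, -0.0129, 0.001, -0.0507, -1, 0, 0, 0, -0.013, 0.001, -0.0543, -1, 0, 0, 0, -0.013, 0.001, -0.0543, -1]}}

```text
clock: 29.2
position: [0.4632, 0.2053, 0.0668]
ee_rot: [-0.0, 0.734, 0.679, -0.001]
contact_force: [-2.6, 0.9, -2.7]
width: 0.0149
gripper_force: 30.2
```

>>> {"api": "move_arm", "payload": {"steps": [0, 0, 0, 0, 0, -0.0005, -1, 0, 0, 0, 0, 0, -0.001, -1, 0, 0, 0, 0, 0, -0.0015, -1, 0, 0, 0, 0, 0, -0.002, -1, 0, 0, 0, 0, 0, -0.0025, -1, 0, 0, 0, 0, 0, -0.003, -1, 0, 0, 0, 0, 0, -0.003, -1, 0, 0, 0, 0, 0, -0.003, -1, 0, 0, 0, 0, 0, -0.003, -1, 0, 0, 0, 0, 0, -0.003, -1]}}

```text
clock: 30.2
position: [0.4633, 0.2054, 0.0647]
ee_rot: [-0.0, 0.734, 0.679, -0.0]
contact_force: [-5.6, 1.0, 1.4]
width: 0.0146
gripper_force: 30.5
```

>>> {"api": "move_arm", "payload": {"steps": [0, 0, 0, 0, 0, -0.0005, -1, 0, 0, 0, 0, 0, -0.001, -1, 0, 0, 0, 0, 0, -0.0015, -1, 0, 0, 0, 0, 0, -0.002, -1, 0, 0, 0, 0, 0, -0.002, -1, 0, 0, 0, 0, 0, -0.002, -1, 0, 0, 0, 0, 0, -0.002, -1, 0, 0, 0, 0, 0, -0.002, -1, 0, 0, 0, 0, 0, -0.002, -1, 0, 0, 0, 0, 0, -0.002, -1]}}

```text
clock: 31.2
position: [0.4634, 0.2055, 0.0633]
ee_rot: [-0.0, 0.734, 0.679, -0.0]
contact_force: [-5.5, 0.9, 6.0]
width: 0.0145
gripper_force: 30.9
```

Upward force is 6 N, so it is down on its foot. I'll release and rise clear.

>>> {"api": "move_arm", "payload": {"steps": [0, 0, 0, 0, 0, 0.001, -1, 0, 0, 0, 0, 0, 0.001, 0.4, 0, 0, 0, 0, 0, 0.001, 0.4, 0, 0, 0, 0, 0, 0.001, 0.4, 0, 0, 0, 0, 0, 0.03, 0.4, 0, 0, 0, 0, 0, 0.08, 0.4, 0, 0, 0, 0, 0, 0.13, 0.4, 0, 0, 0, -0.04, 0, 0.17, 0.4, 0, 0, 0, -0.08, 0, 0.2, 0.4, 0, 0, 0, -0.12, 0, 0.22, 0.4]}}

```text
clock: 32.2
position: [0.3454, 0.2056, 0.2842]
ee_rot: [0.001, 0.734, 0.679, 0.002]
contact_force: [0.8, 1.4, -0.7]
width: 0.0599
gripper_force: 0.0
```

Run:
```python
from rig import manip
import cv2
im=manip.get_image("side")["pixels"]
cv2.imwrite("pics/s3.png",cv2.resize(im[120:310,190:370],None,fx=3.1,fy=3.1,interpolation=cv2.INTER_CUBIC))
print(manip.get_state()["position"])
```

```text
[0.3385057  0.20541753 0.28711067]
```

View pics/s3.png

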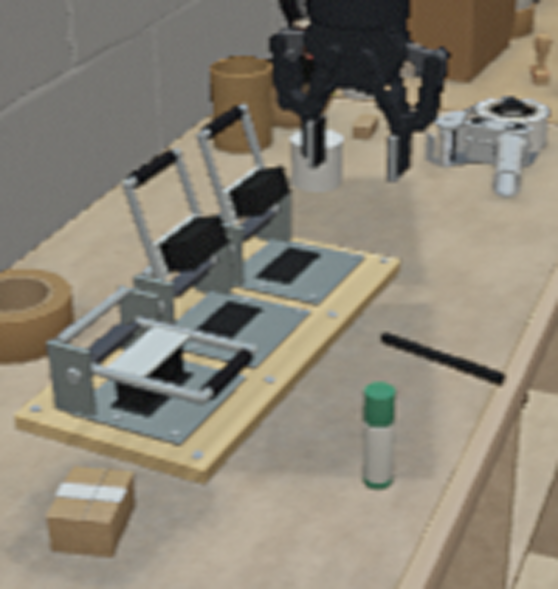

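The two far paddles lean back, with sleeves at (225,122) and (154,168). The near one lies flat, with its sleeve at (230,373). The bystanders have not moved. I'll check the angles against projections.

Run:
```python
from h import *
ax=np.array([.997,-.077,0])
for n,(b,uv) in {"R":((.4422,-.0744),(225,122)),"M":((.4527,.0664),(154,168)),"L":((.4633,.2055),(230,373))}.items():
    p=(np.array(uv)+.5)/3.1-.5+[190,120]; h=np.array([*b,.063])+.1196*ax
    print(n,p.round(1),[(q,proj("side",h+.12*(-np.cos(q)*ax+np.sin(q)*np.array([0,0,1]))).round(1)) for q in((0,.07,.12) if n=="L" else(1.7,1.8,1.9))])
```

```text
R [262.2 159. ] [(1.7, array([266.9, 159.4])), (1.8, array([263.8, 159.5])), (1.9, array([260.7, 159.9]))]
M [239.3 173.9] [(1.7, array([244.5, 174.6])), (1.8, array([241.2, 174.6])), (1.9, array([238., 175.]))]
L [263.9 240. ] [(0, array([263.2, 240.9])), (0.07, array([263. , 238.3])), (0.12, array([262.7, 236.4]))]
```

Projected angles are about 1.85, 1.86 and 0.02 rad, so all three are where they should be.

```bash
python3 -c "
from rig import manip
print(manip.sign_off())"
```

```text
the job is handed in; nothing more can be done
None
```

I handed the job in at about 32 s: the left paddle binds at roughly 0.8 rad, was pressed to about 11 N and laid back flat, and the middle and right paddles lean back at about 1.85 rad.

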